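# Check a guide roller in the bench caliper

## Robot

A 6-joint arm with a two-finger parallel gripper is mounted at the origin on the work surface. World frame = base frame: x ahead of the robot, y to its left, z up, the work surface at z = 0. Lengths are in mm, angles in rad, forces in N, time in s.
With the tool pointing down it reaches from about 275 to 1000 mm from the base axis. Payload 8.4 kg.
Tool frame: the origin (TCP) lies midway between the tips of the shut fingers; the grasp point (between the pads) lies 19 mm behind it (r.grip_point_offset is the distance from the TCP to the grasp point, in mm); z points along the fingers, x is the direction in which the jaws open and shut, and the axes are right-handed (so a half turn about z gives the same grasp; the last joint's range is limited). The gripper opens to 85 mm and grips with 20 to 120 N. Pads are 22 mm wide; open, the fingers measure 114 mm over their backs; the gripper's body (76 mm by 85 mm) begins 54 mm behind the grasp point. The pads swing forward as they close: fully open they stand 13 mm farther back than shut.
Start: joints at [1.184, 0.353, 1.633, -0, 1.155, -0.002], TCP at [234.607, 579.299, 231.281] pointing down, gripper open.
Joint ranges: [-2.63, 2.63], [-0.92, 2.1], [0.06, 2.66], [-1.3, 4.44], [0, 2.69], [-3.02, 3.02]. Speed limits (rad/s): [2.22, 2.22, 2.79, 3.14, 3.14, 3.14].

## Interface

Orientations are given as [roll, pitch, yaw] about the fixed x, y, z axes, in that order (R = Rz(yaw) Ry(pitch) Rx(roll)).
In Python, from rig import monitor, vision, sign_off, r gives the robot as it stands.
- The arm moves only by the shell command python3 -m inch 'ROWS' [FORCE]. ROWS is JSON, a list of rows, each an object with "dp": the shift along the tool's x, y, z in mm, a list of three; "angular": the turn, a rotation vector about the tool's x, y, z in rad, a list of three; "fingers": the closure in counts, from 0 (fully open) to 255 (shut). A call has 1 to 12 rows; each row is the pose to reach, as a shift and turn from the pose commanded when the call began, along the tool's axes at that moment; what a row does not reach only later rows make up. A row lasts 1/12 s, in which the tool goes at most 41.7 mm and 7.16 degrees, less where a joint would pass 70% of its speed; a pose out of reach is approached as far as the arm can. A call with a gripper value outside its range is refused whole. The fingers move at their own pace and stop on an object; FORCE is the grip in N (left out, the last holds). Time passes only in rows, so rows that repeat a pose let the fingers close. It gives the time, the measured TCP pose, the force and the opening at its end, in the units of the state.
- monitor.sense(): the state, without advancing time (a new reading comes with each control period).
- vision.grab_frame(name): name is "side" or "top"; returns (picture, depth): 480x640x3 uint8, blue, green, red; 480x640 float32, mm along the optical axis (not along the pixel's ray), 0 where there is no reading.
- vision.camera_params(name): a dict with "fx", "fy", "cx", "cy" (pixels), "distortion" ([k1, k2, p1, p2, k3] as OpenCV has them; the pictures are not rectified), "R" (3x3) and "t" (3): a world point X has camera coordinates R X + t. Camera axes: x right, y down, z forward; pixel columns grow to the right and rows downward; lengths in mm; the calibration is good to about 2 mm. A picture is of the moment at which its call begins. camera_params takes no time and is no camera call.
- sign_off(): hands the job in, once; it reports no verdict.
The state is a dict: "clock": time; "qpos": joint angles; "qvel": joint speeds; "joint_efforts": joint torques, N m; "eef_pos": TCP position; "tcp_rot": TCP orientation; "contact_force": force on the tool from outside, world axes, zero at the start; "wrist_torque": the same for the moment, N m; "opening": opening from 0.0 (shut) to 1.0 (fully open).
Only numpy, scipy, OpenCV 4.12 (cv2) and the standard library are available. Lean on these libraries where they do the work, as an engineer would, in place of code of your own. Each camera call takes 0.05 s, during which the arm holds its last target.

## Task

Check the worn guide roller for me: stand it on the sloping bed of the caliper stand, against the bed's lower ledge and between the caliper's jaws, and let go of it. Then slide the caliper's moving jaw closed, gently (a light thumb pressure of 5 to 10 N) and without cocking the jaw, until the roller is held snug between both jaws, and leave the caliper closed on the roller so that I can read it from my side of the bench. Leave the other things on the bench where they are.

Things in the scene. Friction and masses are not known exactly. Their poses are not given: they have to be found in the camera images.
- roller_center (a point): The guide roller: a plain solid grey plastic cylinder without flanges, standing upright on the bench, 80 mm tall, 62 mm in diameter when new but worn (54 to 62 mm; the caliper is to find it), a steel bearing flush in each end, 0.2 to 0.33 kg. This point is its centre, 40 mm above its foot; z is its axis.
- roller: The same roller; origin at the centre of its foot.
- stand: Fixed grey caliper stand, 305 mm wide, 121 mm deep, its bed facing the worker across the bench: it slopes up at 30 degrees towards the robot. Origin: under its middle, on the bench; x to its high side, y along the beam to the fixed jaw's end, z up.
- rest (a point): Rest corner on the bed: on the bed surface, at the foot of the low ledge along the lower edge, in the plane of the fixed jaw's face. x up the slope (30 degrees), y level along the beam towards the fixed jaw, z square out of the bed. Ledge x -8 to 0, 22 mm high, all along. Bed x to 130, y -270 to 35 mm. A roller of radius r standing home has its centre at x = r, z = 40 mm.
- caliper_beam: The caliper's fixed jaw and steel beam; origin and axes as the rest. Fixed jaw: face at y = 0, x 19 to 108, z 20 to 30, body up to y = 20, a blade to x = 125. Beam: x 82 to 102, z 22 to 28, y 18 to -262 mm. At its far end a clamp block, y -236 to -262, up to z = 48 mm with its knob.
- caliper_jaw: The caliper's slide with the moving jaw, one steel piece; origin mid-slide on the beam's centre line (x 92, z 25 mm in the rest's axes, which it shares). Body to grip: 34 mm across the beam (x +-17), 18 mm thick (z +-9), y -45 to 27, 16 mm of air beneath. Jaw: y 29 to 45, x -73 to 25, 10 mm thick, blade to x 33. It has play: rocks about z up to 0.06 rad against 20 N m/rad.
- jaw_face (a point): Point on the contact face of the moving jaw (which faces +y), 45 mm along y from the middle of the slide, 31 mm up the slope from the ledge, at mid thickness; axes as the slide's.
- caliper_slide (a joint): How far the caliper is open, in m: the distance between the two jaw faces, 0 closed to 0.13; at the start 0.085 to 0.125. About 2 N of friction, 0.27 kg; it stays where it is left. Pushing the roller along the bed takes 1 to 5 N more.
- spool: Bystander: small black and white flanged spool lying flat, 84 mm diameter, 38 mm high. Origin under its centre.
- tape_roll: Bystander: roll of paper tape lying flat, 90 mm diameter, 26 mm high, open 60 mm core. Origin under its centre.
- bottle: Bystander: small white plastic bottle, 48 mm diameter, 100 mm tall, standing. Origin under its centre.
- screwdriver: Bystander: screwdriver lying on the bench, 190 mm long along its own x.
- wrench: Bystander: steel open-ended wrench lying on the bench, 160 mm long along its own x.
There are look-alikes about, which are no part of the job. Leave any orange or red look-alike of the roller alone.

How it is judged (in metres and radians):
On the way, in this order (a step that is already met when the one before it is completed fails the run):
1. the roller stands on the sloping bed against the ledge, between the open jaws, released (angle between the z axis of roller_center and the z axis of rest, either way round below 0.08 rad and z of roller_center in the frame of rest between 0.036 and 0.044 m and x of roller_center in the frame of rest between 0.0266 and 0.0356 m and y of roller_center in the frame of rest below -0.0266 m and y of roller_center in the frame of jaw_face above 0.0266 m and contact force between the fingers and roller below 0.1 N and linear speed of roller below 0.02 m/s), for 0.2 s.
2. the roller is pressed between the moving jaw and the fixed jaw (contact force between each of caliper_jaw, caliper_beam and roller above 1.5 N), for 0.1 s.
At the end, for the whole second after the job is handed in: The roller stands on the bed (axis within 0.08 rad of square to it, foot within 4 mm of the bed, no more than 6 mm off the ledge), at rest, each jaw face within 1.5 mm of touching it, the moving jaw square to the beam within 0.02 rad, the caliper and roller released (angle between the z axis of roller_center and the z axis of rest, either way round below 0.08 rad and z of roller_center in the frame of rest between 0.036 and 0.044 m and x of roller_center in the frame of rest between 0.0266 and 0.0356 m and y of roller_center in the frame of rest between -0.0311 and -0.0281 m and y of roller_center in the frame of jaw_face between 0.0281 and 0.0311 m and angle between the y axis of caliper_jaw and the y axis of rest, either way round below 0.02 rad and linear speed of roller below 0.01 m/s).
It fails at once if the moving jaw is pressed on the roller with more than 15 N (contact force between caliper_jaw and roller above 15 N).
It fails at once if the moving jaw is cocked by more than 0.035 rad (angle between the y axis of caliper_jaw and the y axis of rest, either way round above 0.035 rad).
It fails at once if a bystander is moved by more than 20 mm (distance of any of spool, tape_roll, bottle, screwdriver, wrench from where it was at the start of the episode above 0.02 m).
It also fails if it takes over 58 s, if anything falls off the work surface, if the arm or the gripper's body presses on something with over 40 N, if the wrist force passes 120 N, or if a joint passes its speed limit or range.

## Working session

There is one attempt and no reset: what is moved stays moved. The work goes in short steps, Python scripts to look and compute and a shell command to move; the robot and the scene stay as the last step left them, time stands still between calls to the robot, and variables do not carry over. Pictures are saved under pics/ and viewed, and the job is handed in when it is done.

```bash
ls; mkdir -p pics; python3 - <<'E'
from rig import monitor, vision, r
import cv2
print(monitor.sense()); print(r.grip_point_offset)
import numpy as np
for n in("side","top"):
    p,d=vision.grab_frame(n); cv2.imwrite(f"pics/{n}0.png",p); np.save(f"pics/{n}0_d.npy",d); print(n,vision.camera_params(n))
E
```

```text
pics
{'clock': 0.0, 'qpos': array([ 1.18359704e+00,  3.53640333e-01,  1.63413729e+00,  1.57364169e-06,
        1.15519583e+00, -2.40406251e-03]), 'qvel': array([-1.13177935e-03,  9.66928626e-04,  9.33032571e-05, -4.57172121e-04,
       -4.57314496e-04, -4.77708552e-04]), 'joint_efforts': array([ 3.82286380e-03, -6.05240822e+01, -3.42065871e+01,  2.29464531e-04,
        9.66525986e-03,  8.46076574e-06]), 'eef_pos': array([234.427946  , 578.85540956, 230.56521167]), 'tcp_rot': array([-3.14158790e+00,  1.38079156e-03,  1.18600047e+00]), 'contact_force': array([-0.78340956, -0.19981762, -0.80433534]), 'wrist_torque': array([-0.00468707, -0.0201508 ,  0.01566834]), 'opening': 1.0039801109835909}
18.700000000000003
side {'fx': 498.9489661917932, 'fy': 498.9489661917932, 'cx': 321.95967145816275, 'cy': 241.75232919760802, 'distortion': array([-0.08629619,  0.        ,  0.        ,  0.        ,  0.        ]), 'R': array([[ 0.99960142, -0.02810623,  0.002653  ],
       [-0.01988181, -0.76757146, -0.64065495],
       [ 0.02004276,  0.64034685, -0.76782432]]), 't': array([-495.58325602,   89.783373  , 1335.33708226])}
top {'fx': 475.02781734712585, 'fy': 475.02781734712585, 'cx': 323.9779805329576, 'cy': 232.3292993767571, 'distortion': array([0.03329671, 0.        , 0.        , 0.        , 0.        ]), 'R': array([[ 0.02449914, -0.9993476 ,  0.02653614],
       [-0.99006955, -0.02793012, -0.13777588],
       [ 0.13842715, -0.02289723, -0.99010789]]), 't': array([  20.15981278,  502.51423496, 1106.41199373])}
```

View pics/side0.png

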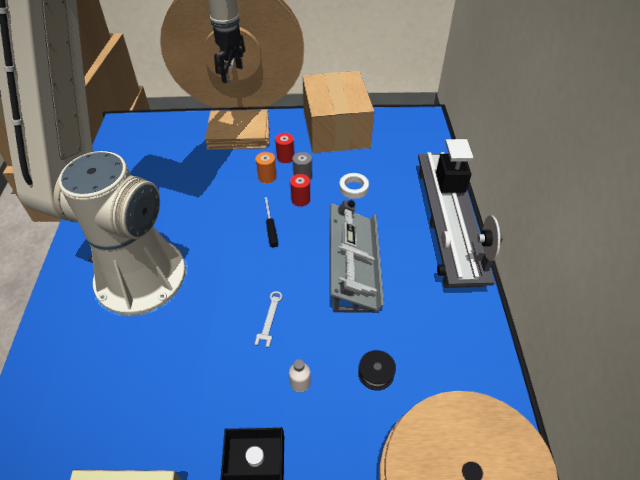

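View pics/top0.png

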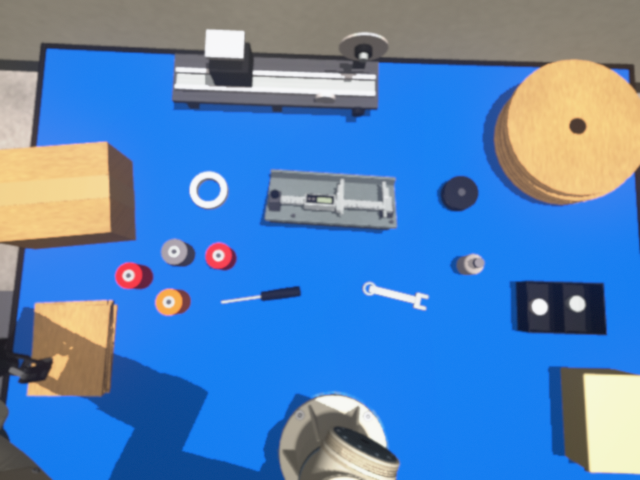

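```bash
cat > h.py <<'E'
import numpy as np, cv2
from rig import vision
C={n:vision.camera_params(n) for n in("side","top")}
def K(n):
    c=C[n];return np.array([[c['fx'],0,c['cx']],[0,c['fy'],c['cy']],[0,0,1.]])
def ray(n,uv):
    uv=np.asarray(uv,float).reshape(-1,1,2)
    q=cv2.undistortPoints(uv,K(n),C[n]['distortion']).reshape(-1,2)
    R=C[n]['R'];t=C[n]['t']
    d=np.c_[q,np.ones(len(q))]@R
    return -R.T@t,d      # origin, directions with unit optical-axis depth
def onz(n,uv,z):
    o,d=ray(n,uv); s=(z-o[2])/d[:,2]; return o+d*s[:,None]
def ondepth(n,uv,dep):
    o,d=ray(n,uv); return o+d*np.asarray(dep).reshape(-1,1)
def onplane(n,uv,p0,nv):
    o,d=ray(n,uv); s=((p0-o)@nv)/(d@nv); return o+d*s[:,None]
def proj(n,X):
    c=C[n]; rv=cv2.Rodrigues(c['R'])[0]
    return cv2.projectPoints(np.asarray(X,float).reshape(-1,1,3),rv,c['t'],K(n),c['distortion'])[0].reshape(-1,2)
def tri(uv1,uv2):
    o1,d1=ray("side",uv1);o2,d2=ray("top",uv2);d1=d1[0];d2=d2[0]
    A=np.c_[d1,-d2]; s=np.linalg.lstsq(A,o2-o1,rcond=None)[0]
    a=o1+s[0]*d1;b=o2+s[1]*d2; return (a+b)/2,np.linalg.norm(a-b)
E
python3 - <<'E'
import cv2
a=cv2.imread('pics/side0.png')[120:330,230:410]; b=cv2.imread('pics/top0.png')[150:320,100:420]
cv2.imwrite('pics/c_side.png',cv2.resize(a,None,fx=2.8,fy=2.8,interpolation=2))
cv2.imwrite('pics/c_top.png',cv2.resize(b,None,fx=2.5,fy=2.5,interpolation=2))
E
```

```text
(no output)
```

View pics/c_side.png

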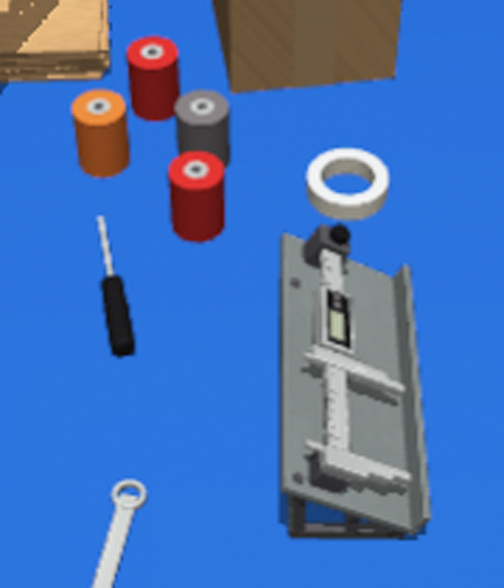

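View pics/c_top.png

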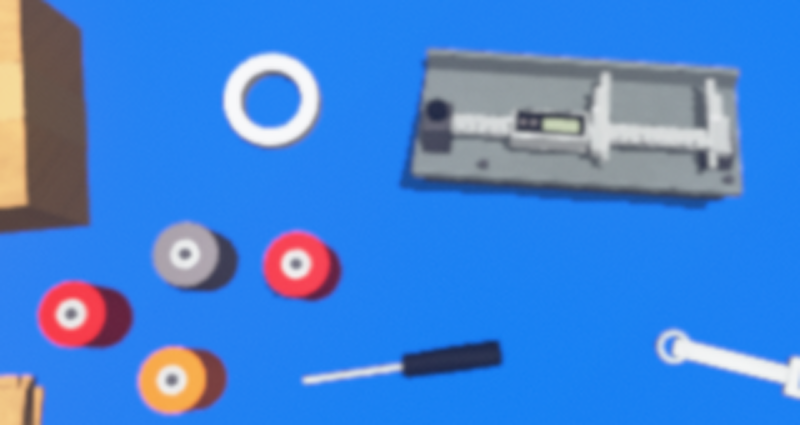

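```bash
python3 - <<'E'
from h import *
# neighbours: tops of cylinders at z=80
for n in("top","side"):
    im=cv2.imread(f'pics/{n}0.png'); hsv=cv2.cvtColor(im,cv2.COLOR_BGR2HSV); d=np.load(f'pics/{n}0_d.npy')
    vv,uu=np.mgrid[0:480,0:640]; uv=np.c_[uu.ravel(),vv.ravel()].astype(float)
    P=ondepth(n,uv,d.ravel()).reshape(480,640,3)
    np.save(f'pics/P_{n}.npy',P)
    print(n,'bench z',np.median(P[300:330,330:400,2]) if n=='top' else np.median(P[320:350,310:340,2]))
    nm=cv2.inRange(P[...,2].astype(np.float32),72,92)
    k,l,st,ce=cv2.connectedComponentsWithStats(nm)
    for i in range(1,k):
        if 60<st[i,4]<3000:
            m=l==i; c=P[m]; 
            print(n,ce[i].round(),st[i,4],c.mean(0).round(1),np.ptp(c,axis=0).round(0),im[m].mean(0).round())
            print('   circle-ray', onz(n,[ce[i]],80)[0].round(1), cv2.minEnclosingCircle(c[:,:2].astype(np.float32)))
    # bed
    b=cv2.inRange(hsv,(0,0,60),(180,60,175))
    X=P.reshape(-1,3);roi=(P[...,0]>420)&(P[...,0]<700)&(P[...,1]>-180)&(P[...,1]<200)&(b>0)&(P[...,2]>8)
    Q=P[roi]; rng=np.random.default_rng(0);best=None
    for _ in range(500):
        s=Q[rng.choice(len(Q),3,False)]; nv=np.cross(s[1]-s[0],s[2]-s[0]); L=np.linalg.norm(nv)
        if L<100: continue
        nv/=L; inl=abs((Q-s[0])@nv)<2
        if best is None or inl.sum()>best.sum(): best=inl
    q=Q[best]; c=q.mean(0); nv=np.linalg.svd(q-c)[2][2]; nv*=np.sign(nv[2])
    print(n,'plane',len(q),len(Q),c.round(1),nv.round(4),'tilt',np.degrees(np.arccos(nv[2])).round(2),'updir yaw',np.degrees(np.arctan2(-nv[1],-nv[0])).round(2), 'sd',((q-c)@nv).std().round(2))
E
```

```text
top bench z -1.014845762422624
top [192.  70.] 110 [880.5 361.6  74.2] [13. 80.  7.] [225. 222. 222.]
   circle-ray [877.7 360.   80. ] ((879.8001708984375, 361.44683837890625), 40.042015075683594)
top [230.  86.] 360 [841.7 268.3  77.6] [ 52. 188.  20.] [178. 174. 174.]
   circle-ray [840.6 267.9  80. ] ((840.8948974609375, 276.09149169921875), 94.08004760742188)
top [269.  73.] 70 [880.9 175.6  74.3] [13. 53.  7.] [234. 231. 231.]
   circle-ray [878.1 175.   80. ] ((877.794189453125, 176.20179748535156), 26.461618423461914)
top [338.  75.] 236 [881.2  10.5  74.1] [ 13. 185.   7.] [222. 219. 220.]
   circle-ray [878.4  10.8  80. ] ((884.829833984375, 11.998710632324219), 92.33705139160156)
top [321.  92.] 404 [835.1  50.4  76.2] [ 30. 258.  20.] [218. 216. 217.]
   circle-ray [833.4  50.5  80. ] ((840.481689453125, 50.706817626953125), 129.1089630126953)
top [536. 169.] 830 [ 661.5 -464.5   76.2] [274. 215.  20.] [ 95. 131. 169.]
   circle-ray [ 659.9 -463.1   80. ] ((731.8145751953125, -514.62060546875), 158.62869262695312)
top [102. 210.] 429 [533.4 539.3  82.1] [227. 239.  20.] [
[... 4212 characters left out ...]
90.3  -1.9  80. ] ((589.7759399414062, -7.039333343505859), 24.70900535583496)
side [106. 277.] 119 [-48.3 -64.1  81.9] [76. 43. 20.] [111. 122. 126.]
   circle-ray [-49.1 -62.8  80. ] ((-48.65406799316406, -65.06238555908203), 41.72264862060547)
side [300. 372.] 106 [ 438.3 -326.1   77.9] [37. 24. 20.] [184. 192. 200.]
   circle-ray [ 438.3 -327.    80. ] ((437.4513854980469, -319.87506103515625), 19.290987014770508)
side [385. 455.] 235 [ 606.2 -507.6   75.3] [ 52. 118.  10.] [101. 140. 175.]
   circle-ray [ 605.4 -509.5   80. ] ((617.6380004882812, -494.5277099609375), 64.05387878417969)
side plane 1892 3874 [575.9   1.1  57.4] [ 0.4975 -0.019   0.8673] tilt 29.86 updir yaw 177.81 sd 1.05
```

```bash
cat > bed.py <<'E'
from h import *
nv=np.array([0.4977,-0.0177,0.0]); yaw=np.arctan2(-nv[1],-nv[0])
def axes(yaw):
    ux=np.array([np.cos(yaw)*np.cos(np.pi/6),np.sin(yaw)*np.cos(np.pi/6),.5])
    uz=np.array([-np.cos(yaw)*.5,-np.sin(yaw)*.5,np.cos(np.pi/6)]); uy=np.cross(uz,ux); return np.array([ux,uy,uz])
E
python3 - <<'E'
from bed import *
A=axes(yaw)
P0={'top':np.array([572.3,19.5,57.4]),'side':np.array([575.9,1.1,57.4])}
for n in P0:
    im=cv2.imread(f'pics/{n}0.png'); hsv=cv2.cvtColor(im,cv2.COLOR_BGR2HSV); P=np.load(f'pics/P_{n}.npy')
    m=(hsv[...,1]<110)&(P[...,2]>5)&(abs(P[...,0]-560)<110)&(abs(P[...,1]-15)<190)
    k,l,st,ce=cv2.connectedComponentsWithStats(m.astype(np.uint8)); i=1+np.argmax(st[1:,4]); m=l==i; print(n,st[i])
    x,y,w,h=st[i][:4]
    o=P0[n]; A=axes(yaw)
    for z in (0,22):
      def pl(uv): return (onplane(n,uv,o+A[2]*z,A[2])-o)@A.T
      if n=='top':
        cols=range(x+8,x+w-8)
        t=np.array([[c,np.where(m[:,c])[0].min()-.5] for c in cols]); b=np.array([[c,np.where(m[:,c])[0].max()+.5] for c in cols])
        rows=range(y+10,y+h-10)
        L=np.array([[np.where(m[q])[0].min()-.5,q] for q in rows]);Rr=np.array([[np.where(m[q])[0].max()+.5,q] for q in rows])
      else:
        rows=range(y+12,y+h-14)
        t=np.array([[np.where(m[q])[0].max()+.5,q] for q in rows]); b=np.array([[np.where(m[q])[0].min()-.5,q] for q in rows])
        L=Rr=None
      for nm,s,ax in (('ledge',t,0),('high',b,0),('L',L,1),('R',Rr,1)):
        if s is None: continue
        q=pl(s); f=np.polyfit(q[:,1-ax],q[:,ax],1); res=q[:,ax]-np.polyval(f,q[:,1-ax]); kk=abs(res)<2*np.median(abs(res))+.5
        f=np.polyfit(q[kk,1-ax],q[kk,ax],1); print('z',z,nm,'slope',f[0].round(4),'at',f[1].round(1),'n',kk.sum(),len(kk),'rms',(q[kk,ax]-np.polyval(f,q[kk,1-ax])).std().round(2))
E
```

```text
top [ 265  170  132   59 6570]
z 0 ledge slope -0.0006 at -96.0 n 116 116 rms 0.99
z 0 high slope 0.0003 at 71.4 n 116 116 rms 0.84
z 0 L slope -0.0011 at -150.6 n 37 39 rms 0.96
z 0 R slope -0.0029 at 152.7 n 38 39 rms 0.65
z 22 ledge slope -0.0006 at -73.8 n 116 116 rms 0.96
z 22 high slope 0.0003 at 89.1 n 116 116 rms 0.81
z 22 L slope -0.0011 at -147.5 n 37 39 rms 0.93
z 22 R slope -0.0029 at 147.9 n 38 39 rms 0.63
side [ 330  200   54  112 4930]
z 0 ledge slope -0.0052 at -88.0 n 73 86 rms 0.96
z 0 high slope 0.0026 at 70.4 n 83 86 rms 0.0
z 22 ledge slope -0.0052 at -70.6 n 73 86 rms 0.94
z 22 high slope 0.0026 at 83.6 n 83 86 rms 0.0
```

```bash
cat > ov.py <<'E'
from bed import *
def seg(n,img,T,A,a,b,col,off,sc):
    p=(proj(n,np.array([T+np.array(a)@A,T+np.array(b)@A]))-off+.5)*sc
    cv2.line(img,tuple(np.round(p[0]*8).astype(int)),tuple(np.round(p[1]*8).astype(int)),col,1,cv2.LINE_AA,3)
def overlay(n,im,T,A,s,box,sc,out):
    x,y,w,h=box; c=cv2.resize(im[y:y+h,x:x+w],None,fx=sc,fy=sc,interpolation=cv2.INTER_CUBIC)
    def S(a,b,col): seg(n,c,T,A,a,b,col,np.array([x,y]),sc)
    G=(0,255,0);R=(0,0,255);M=(255,0,255)
    S((0,-270,0),(0,35,0),G);S((-8,-270,22),(-8,35,22),G);S((0,-270,22),(0,35,22),G);S((130,-270,0),(130,35,0),G)
    S((0,35,0),(130,35,0),G);S((0,-270,0),(130,-270,0),G)
    S((19,0,30),(125,0,30),R);S((82,18,28),(82,-262,28),R);S((102,18,28),(102,-262,28),R)
    S((19,-s,30),(125,-s,30),M);S((75,-s-90,34),(109,-s-90,34),M);S((75,-s-18,34),(75,-s-90,34),M)
    cv2.imwrite(out,c)
E
python3 - <<'E'
from ov import *
A=axes(yaw)
Tt=np.array([572.3,19.5,57.4])-65.8*A[0]+118.5*A[1]
print('T top',Tt.round(1)); print('side ledge est x0 offset', ((np.array([575.9,1.1,57.4])-62.6*A[0]-Tt)@A.T).round(1))
print(A.round(4))
for n,box,sc in(('top',(255,160,150,80),5),('side',(320,190,70,130),4.5)):
    overlay(n,cv2.imread(f'pics/{n}0.png'),Tt,A,0.095,box,sc,f'pics/ov_{n}.png') if 0 else overlay(n,cv2.imread(f'pics/{n}0.png'),Tt,A,95,box,sc,f'pics/ov_{n}.png')
E
```

```text
T top [ 625.  -101.    24.5]
side ledge est x0 offset [  -0.5 -100.2    2.1]
[[-0.8655  0.0308  0.5   ]
 [-0.0355 -0.9994  0.    ]
 [ 0.4997 -0.0178  0.866 ]]
```

View pics/ov_top.png

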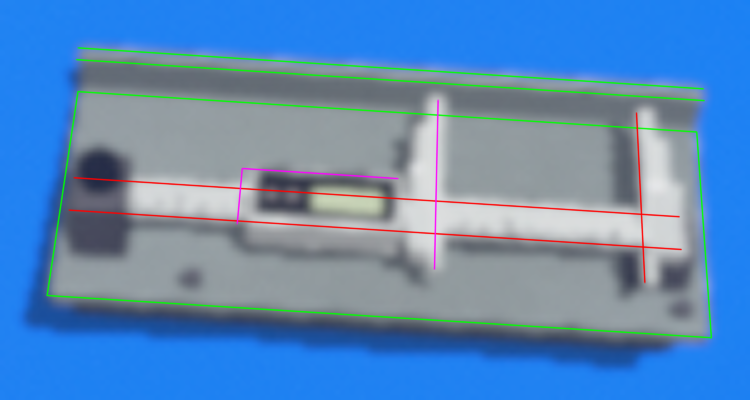

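View pics/ov_side.png

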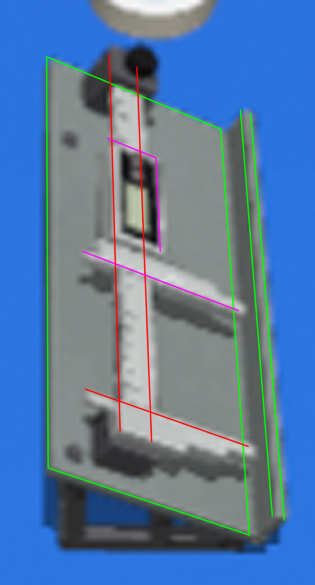

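Lay of the scene: the possible rollers in the top view are grey at (174,252), red at (130,276) and (219,256), and orange at (171,301). I choose the grey one; the crop confirms a plain grey cylinder with a steel bearing. The stand overlay fits within about 1 px, with the fixed jaw at the right and the opening about 93 mm.

```bash
cat > plan.py <<'E'
from bed import *
from rig import monitor
from scipy.spatial.transform import Rotation as Ro
A=axes(yaw); T=np.array([626.,-102.5,25.5])
def pose():
    s=monitor.sense(); return s,np.array(s['eef_pos']),Ro.from_euler('xyz',s['tcp_rot'])
def to(p,R=None):
    s,p0,R0=pose(); R=R or R0
    print('t',round(s['clock'],2),'pos',p0.round(1),'dp',R0.inv().apply(np.array(p)-p0).round(1),'ang',(R0.inv()*R).as_rotvec().round(3),'F',np.round(s['contact_force'],2),'q',np.round(s['qpos'],2))
def down(y): return Ro.from_euler('xyz',[np.pi,0,y])
# place orientation: tool z = -bed normal, tool x = down slope (-A0)
RP=Ro.from_matrix(np.c_[-A[0],np.cross(-A[2],-A[0]),-A[2]])
E
python3 - <<'E'
from plan import *
to([443,371,140],down(.697))
E
```

```text
t 0.1 pos [234.4 578.9 230.6] dp [-114.3  271.4   90.7] ang [0.    0.001 0.489] F [-0.76  0.05 -0.27] q [ 1.18  0.35  1.63  0.    1.16 -0.  ]
```

```bash
python3 -m inch '[{"dp":[-28,68,23],"angular":[0,0,0.122],"fingers":0},{"dp":[-57,136,45],"angular":[0,0,0.244],"fingers":0},{"dp":[-86,204,68],"angular":[0,0,0.366],"fingers":0},{"dp":[-114,271,90],"angular":[0,0,0.489],"fingers":0},{"dp":[-114,271,90],"angular":[0,0,0.489],"fingers":0},{"dp":[-114,271,90],"angular":[0,0,0.489],"fingers":0},{"dp":[-114,271,90],"angular":[0,0,0.489],"fingers":0},{"dp":[-114,271,90],"angular":[0,0,0.489],"fingers":0},{"dp":[-114,271,90],"angular":[0,0,0.489],"fingers":0},{"dp":[-114,271,90],"angular":[0,0,0.489],"fingers":0},{"dp":[-114,271,90],"angular":[0,0,0.489],"fingers":0},{"dp":[-114,271,90],"angular":[0,0,0.489],"fingers":0}]'
python3 - <<'E'
from plan import *
to([443,371,38],down(.697))
for n in("side","top"):
    p,d=vision.grab_frame(n); c=proj(n,[[443,371,80]])[0].astype(int)
    cv2.imwrite(f"pics/{n}1.png",cv2.resize(p[max(c[1]-60,0):c[1]+60,c[0]-80:c[0]+80],None,fx=4,fy=4))
E
```

```text
clock: 1.1
eef_pos: [442.4, 373.0, 141.7]
tcp_rot: [-3.141, -0.001, 0.698]
contact_force: [0.2, 0.3, 0.0]
opening: 0.999
t 1.1 pos [442.4 373.  141.7] dp [ -0.9   1.9 103.7] ang [-0.    -0.001  0.001] F [0.24 0.29 0.04] q [ 0.7   0.38  1.81  0.    0.95 -0.  ]
```

View pics/side1.png

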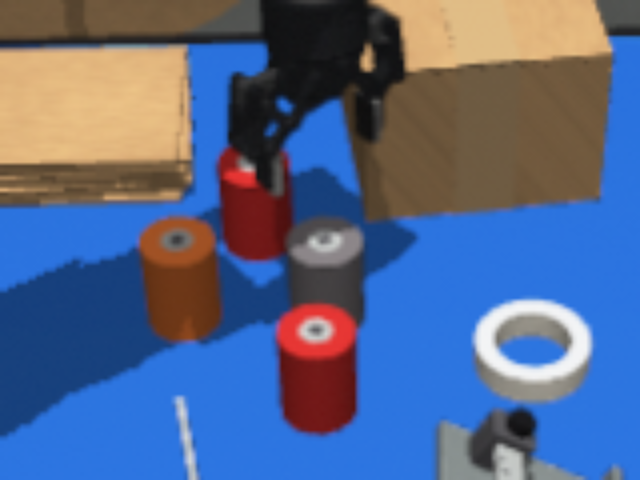

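View pics/top1.png

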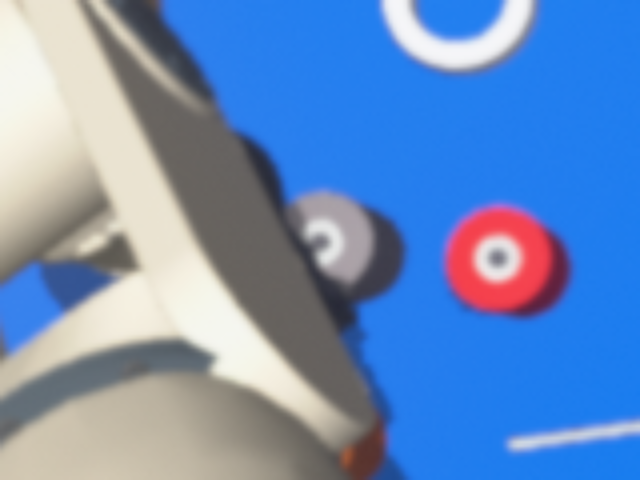

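```bash
python3 -m inch '[{"dp":[-1,2,35],"angular":[0,0,0],"fingers":0},{"dp":[-1,2,70],"angular":[0,0,0],"fingers":0},{"dp":[-1,2,104],"angular":[0,0,0],"fingers":0},{"dp":[-1,2,104],"angular":[0,0,0],"fingers":0},{"dp":[-1,2,104],"angular":[0,0,0],"fingers":0},{"dp":[-1,2,104],"angular":[0,0,0],"fingers":0}]'
python3 - <<'E'
from plan import *
to([443,371,38],down(.697))
p,d=vision.grab_frame("side"); c=proj("side",[[443,371,80]])[0].astype(int)
cv2.imwrite("pics/side2.png",cv2.resize(p[max(c[1]-60,0):c[1]+60,c[0]-80:c[0]+80],None,fx=4,fy=4))
E
```

```text
clock: 1.7
eef_pos: [444.0, 370.8, 38.8]
tcp_rot: [3.142, -0.002, 0.698]
contact_force: [0.3, 0.2, 0.6]
opening: 1.001
t 1.7 pos [444.  370.8  38.8] dp [-0.6 -0.8  0.8] ang [ 0.    -0.002  0.001] F [0.31 0.15 0.63] q [ 0.69  0.53  1.87  0.    0.74 -0.  ]
```

View pics/side2.png

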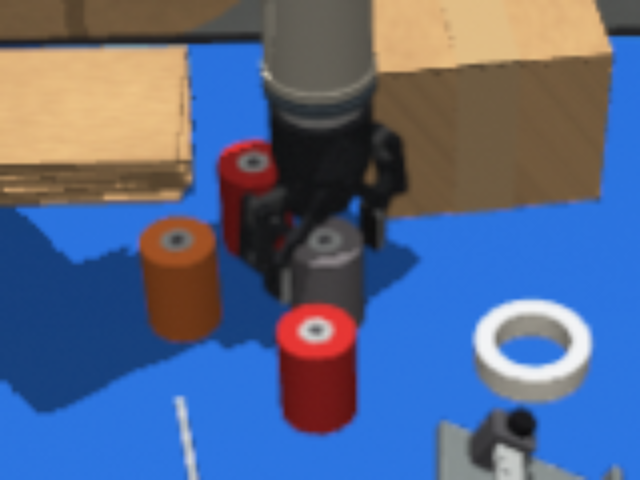

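```bash
python3 -m inch '[{"dp":[0,0,0],"angular":[0,0,0],"fingers":255},{"dp":[0,0,0],"angular":[0,0,0],"fingers":255},{"dp":[0,0,0],"angular":[0,0,0],"fingers":255},{"dp":[0,0,0],"angular":[0,0,0],"fingers":255},{"dp":[0,0,0],"angular":[0,0,0],"fingers":255},{"dp":[0,0,0],"angular":[0,0,0],"fingers":255},{"dp":[0,0,0],"angular":[0,0,0],"fingers":255},{"dp":[0,0,0],"angular":[0,0,0],"fingers":255}]' 40
python3 -m inch '[{"dp":[0,0,-30],"angular":[0,0,0],"fingers":255},{"dp":[0,0,-60],"angular":[0,0,0],"fingers":255},{"dp":[0,0,-90],"angular":[0,0,0],"fingers":255},{"dp":[0,0,-90],"angular":[0,0,0],"fingers":255},{"dp":[0,0,-90],"angular":[0,0,0],"fingers":255}]'
```

```text
clock: 2.42
eef_pos: [444.6, 370.7, 39.3]
tcp_rot: [-3.141, -0.003, 0.697]
contact_force: [-0.6, 0.3, 9.7]
opening: 0.684
clock: 2.83
eef_pos: [444.5, 370.4, 129.4]
tcp_rot: [3.142, -0.004, 0.697]
contact_force: [0.8, -0.6, -3.6]
opening: 0.683
```

```bash
python3 - <<'E'
from plan import *
g=T+np.array([30.5,-40,79])@A; print(g.round(1), RP.as_euler('xyz').round(3))
to(g+[0,0,40],RP)
to(g+[0,0,70],down(-0.06))
E
```

```text
[640.5 -63.  109.2] [ 3.142  0.524 -0.036]
t 2.83 pos [444.5 370.4 129.4] dp [-127.8  458.2  -20.3] ang [ 0.19  -0.504  0.716] F [ 0.8  -0.61 -3.55] q [ 0.69  0.4   1.83 -0.    0.92 -0.  ]
t 2.83 pos [444.5 370.4 129.4] dp [-127.7  458.2  -50.3] ang [-0.002 -0.004  0.757] F [ 0.8  -0.61 -3.55] q [ 0.69  0.4   1.83 -0.    0.92 -0.  ]
```

```bash
python3 -m inch '[{"dp":[0,0,-40],"angular":[0,0,0],"fingers":255},{"dp":[-5,20,-70],"angular":[0,0,0.04],"fingers":255},{"dp":[-15,55,-70],"angular":[0,0,0.1],"fingers":255},{"dp":[-25,90,-70],"angular":[0,0,0.16],"fingers":255},{"dp":[-35,125,-70],"angular":[0,0,0.22],"fingers":255},{"dp":[-45,160,-70],"angular":[0,0,0.28],"fingers":255},{"dp":[-55,195,-70],"angular":[0,0,0.34],"fingers":255},{"dp":[-64,230,-70],"angular":[0,0,0.4],"fingers":255},{"dp":[-74,265,-70],"angular":[0,0,0.46],"fingers":255},{"dp":[-84,300,-70],"angular":[0,0,0.52],"fingers":255},{"dp":[-94,335,-70],"angular":[0,0,0.58],"fingers":255},{"dp":[-103,370,-70],"angular":[0,0,0.64],"fingers":255}]'
python3 - <<'E'
from plan import *
g=T+np.array([30.5,-40,79])@A
to(g+[0,0,40],RP)
E
```

```text
clock: 3.83
eef_pos: [601.2, 18.0, 195.4]
tcp_rot: [-3.142, 0.003, 0.054]
contact_force: [1.4, 0.9, -3.3]
opening: 0.684
t 3.83 pos [601.2  18.  195.4] dp [35.  82.9 46.1] ang [ 0.023 -0.52   0.087] F [ 1.4   0.88 -3.33] q [ 0.03  0.35  1.72 -0.    1.07 -0.03]
```

```bash
python3 -m inch '[{"dp":[7,18,9],"angular":[0.005,-0.104,0.018],"fingers":255},{"dp":[14,36,18],"angular":[0.01,-0.208,0.036],"fingers":255},{"dp":[21,54,27],"angular":[0.014,-0.312,0.053],"fingers":255},{"dp":[28,72,36],"angular":[0.018,-0.416,0.07],"fingers":255},{"dp":[35,83,46],"angular":[0.023,-0.52,0.087],"fingers":255},{"dp":[35,83,46],"angular":[0.023,-0.52,0.087],"fingers":255},{"dp":[35,83,46],"angular":[0.023,-0.52,0.087],"fingers":255},{"dp":[35,83,46],"angular":[0.023,-0.52,0.087],"fingers":255},{"dp":[35,83,46],"angular":[0.023,-0.52,0.087],"fingers":255},{"dp":[35,83,46],"angular":[0.023,-0.52,0.087],"fingers":255}]'
python3 - <<'E'
from plan import *
g=T+np.array([30.5,-40,79])@A
to(g,RP)
for n,box,sc in(('top',(255,130,150,110),5),('side',(290,150,130,160),3.7)):
    p,d=vision.grab_frame(n); x,y,w,h=box
    cv2.imwrite(f'pics/{n}3f.png',p); cv2.imwrite(f"pics/{n}3.png",cv2.resize(p[y:y+h,x:x+w],None,fx=sc,fy=sc,interpolation=2))
E
```

```text
clock: 4.67
eef_pos: [641.8, -60.3, 153.7]
tcp_rot: [3.141, 0.516, -0.031]
contact_force: [0.2, 0.1, -3.5]
opening: 0.683
t 4.67 pos [641.8 -60.3 153.7] dp [21.   2.7 39.3] ang [ 0.002 -0.007  0.004] F [ 0.16  0.11 -3.53] q [-0.08  0.75  1.25 -0.03  1.66 -0.05]
```

View pics/side3.png

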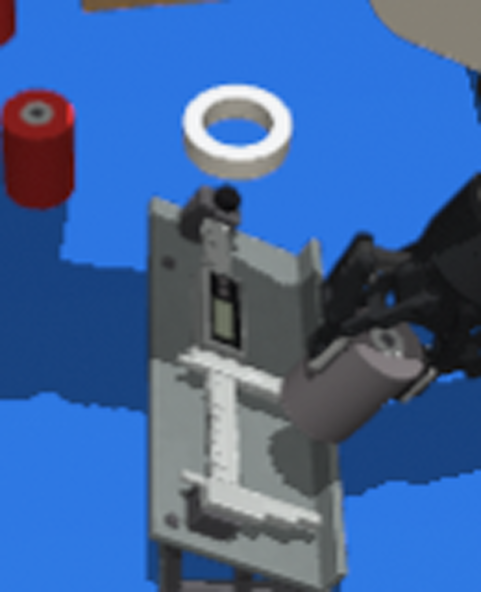

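View pics/top3.png

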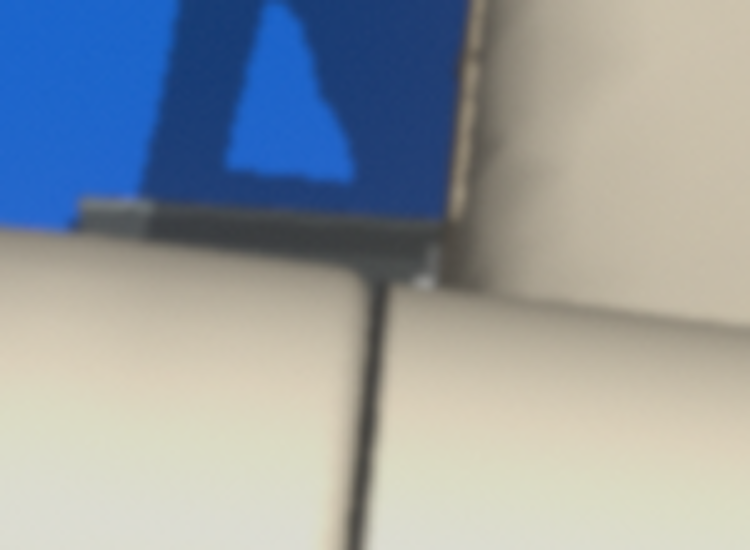

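```bash
python3 - <<'E'
from plan import *
s,p,R=pose(); z=R.apply([0,0,1])
top=p-z*40.7; foot=p+z*39.3
print('pred top',proj('side',top)[0],'obs',np.array([388,341])/3.7+[290,150]); 
rest=lambda q:(q-T)@A.T
print('foot rest',rest(foot).round(1))
# actual feature pixels in side0 vs prediction for side offset: use jaw tips
im=cv2.imread('pics/side3f.png')
c=im.copy()
sc=5;x,y,w,h=325,180,115,118
c=cv2.resize(im[y:y+h,x:x+w],None,fx=sc,fy=sc,interpolation=cv2.INTER_CUBIC)
def pl(P,col,closed=True):
    q=((proj('side',P)-[x,y]+.5)*sc).astype(int); cv2.polylines(c,[q.reshape(-1,1,2)],closed,col,1,cv2.LINE_AA)
th=np.linspace(0,2*np.pi,60); circ=R.apply(np.c_[29*np.cos(th),29*np.sin(th),0*th])
pl(top+circ,(0,255,0));pl(foot+circ,(0,255,0))
for a,b in (((19,0,30),(125,0,30)),((82,0,28),(82,-262,28)),((0,-270,22),(0,35,22)),((0,-270,0),(0,35,0))):
    pl(T+np.array([a,b])@A,(0,0,255),False)
cv2.imwrite('pics/s3o.png',c)
E
```

```text
pred top [393.9691538  242.76774304] obs [394.86486486 242.16216216]
foot rest [ 51.4 -42.5  78.9]
```

View pics/s3o.png

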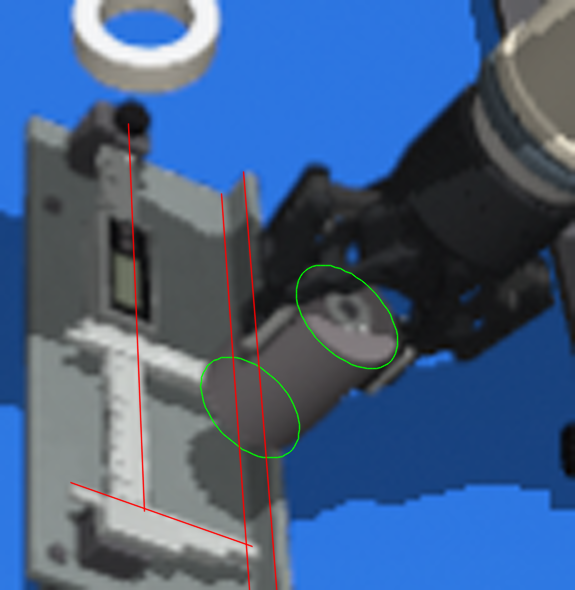

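```bash
python3 -m inch '[{"dp":[10,1,20],"angular":[0,-0.007,0.004],"fingers":255},{"dp":[21,2,39],"angular":[0,-0.007,0.004],"fingers":255},{"dp":[21,2,55],"angular":[0,-0.007,0.004],"fingers":255},{"dp":[21,2,70],"angular":[0,-0.007,0.004],"fingers":255},{"dp":[21,2,70],"angular":[0,-0.007,0.004],"fingers":255},{"dp":[21,2,70],"angular":[0,-0.007,0.004],"fingers":255},{"dp":[21,2,70],"angular":[0,-0.007,0.004],"fingers":255}]'
cat > st.py <<'E'
from plan import *
s,p,R=pose(); z=R.apply([0,0,1])
print('foot rest',((p+z*39.3-T)@A.T).round(1),'F rest',(A@s['contact_force']).round(2),'w',np.round(s['wrist_torque'],2))
to(T+np.array([30.5,-40,39.3])@A,RP)
E
python3 st.py
```

```text
clock: 5.35
eef_pos: [626.2, -62.3, 81.9]
tcp_rot: [3.139, 0.525, -0.037]
contact_force: [0.5, 0.2, -3.5]
opening: 0.684
foot rest [ 29.3 -40.1   8.9] F rest [-2.18 -0.2  -2.73] w [-0.04 -0.54 -0.04]
t 5.35 pos [626.2 -62.3  81.9] dp [-1.2  0.1  8.9] ang [ 0.002  0.001 -0.001] F [ 0.53  0.18 -3.45] q [-0.09  0.81  1.32 -0.03  1.54 -0.04]
```

```bash
python3 -m inch '[{"dp":[-1,0,2],"angular":[0,0,0],"fingers":255},{"dp":[-1,0,4],"angular":[0,0,0],"fingers":255},{"dp":[-1,0,5],"angular":[0,0,0],"fingers":255},{"dp":[-1,0,5],"angular":[0,0,0],"fingers":255}]'; python3 st.py
python3 - <<'E'
from h import *
p,d=vision.grab_frame('side');cv2.imwrite('pics/s4.png',cv2.resize(p[180:310,315:435],None,fx=4.5,fy=4.5,interpolation=2))
E
```

```text
clock: 5.68
eef_pos: [621.7, -62.3, 76.4]
tcp_rot: [3.139, 0.527, -0.037]
contact_force: [-0.1, -0.2, -3.2]
opening: 0.684
foot rest [ 30.5 -39.9   1.9] F rest [-1.5   0.2  -2.86] w [-0.05 -0.53 -0.01]
t 5.68 pos [621.7 -62.3  76.4] dp [-0.1  0.   1.9] ang [ 0.002  0.004 -0.001] F [-0.14 -0.2  -3.22] q [-0.09  0.81  1.33 -0.03  1.53 -0.04]
```

View pics/s4.png

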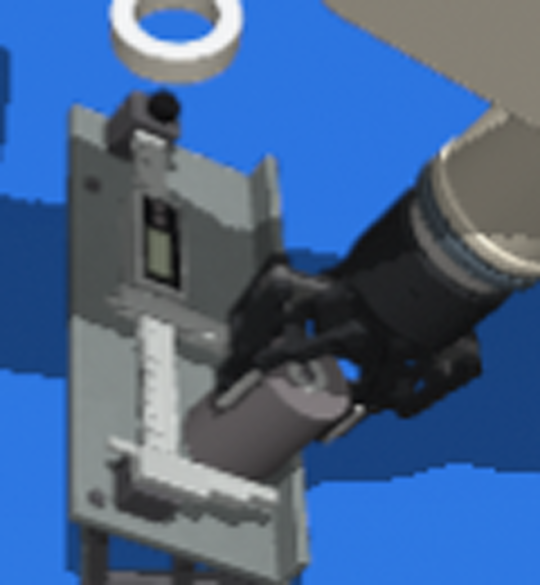

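The roller is between the jaws, near the fixed jaw (roller about (265,410), fixed jaw (205,480) in the crop). I'll lower it until it touches.

```bash
python3 -m inch '[{"dp":[0,0,1],"angular":[0,-0.003,0],"fingers":255},{"dp":[0,0,1],"angular":[0,-0.003,0],"fingers":255}]'; python3 st.py; python3 -m inch '[{"dp":[0,0,1],"angular":[0,0,0],"fingers":255},{"dp":[0,0,1],"angular":[0,0,0],"fingers":255}]'; python3 st.py
```

```text
clock: 5.9
eef_pos: [621.1, -62.3, 75.3]
tcp_rot: [3.139, 0.531, -0.037]
contact_force: [0.4, 0.5, -4.1]
opening: 0.683
foot rest [ 30.6 -39.9   0.6] F rest [-2.38 -0.5  -3.32] w [-0.02 -0.48  0.01]
t 5.9 pos [621.1 -62.3  75.3] dp [-0.2 -0.   0.6] ang [ 0.002  0.007 -0.001] F [ 0.42  0.48 -4.06] q [-0.09  0.81  1.33 -0.03  1.53 -0.04]
clock: 6.07
eef_pos: [621.1, -62.3, 75.1]
tcp_rot: [3.139, 0.53, -0.037]
contact_force: [0.8, -0.5, 1.4]
opening: 0.683
foot rest [ 30.5 -39.9   0.5] F rest [0.01 0.51 1.58] w [-0.05 -0.26  0.02]
t 6.07 pos [621.1 -62.3  75.1] dp [-0.2 -0.   0.5] ang [ 0.002  0.006 -0.001] F [ 0.76 -0.53  1.37] q [-0.09  0.81  1.33 -0.03  1.53 -0.04]
```

```bash
python3 -m inch '[{"dp":[1,0,0],"angular":[0,0.006,0],"fingers":255},{"dp":[1,0,0],"angular":[0,0.006,0],"fingers":255}]'; python3 st.py; python3 -m inch '[{"dp":[1,0,0],"angular":[0,0,0],"fingers":255},{"dp":[1,0,0],"angular":[0,0,0],"fingers":255}]'; python3 st.py
```

```text
clock: 6.23
eef_pos: [621.7, -62.4, 74.6]
tcp_rot: [3.139, 0.524, -0.037]
contact_force: [-0.2, -0.6, 4.4]
opening: 0.683
foot rest [ 29.5 -39.9   0.3] F rest [2.35 0.59 3.77] w [0.03 0.02 0.  ]
t 6.23 pos [621.7 -62.4  74.6] dp [-1.  -0.1  0.3] ang [ 0.002  0.    -0.001] F [-0.17 -0.58  4.43] q [-0.09  0.81  1.33 -0.03  1.53 -0.04]
clock: 6.4
eef_pos: [622.4, -62.4, 74.2]
tcp_rot: [3.139, 0.525, -0.037]
contact_force: [-0.6, -0.3, 6.1]
opening: 0.686
foot rest [ 28.7 -39.9   0.3] F rest [3.55 0.33 4.96] w [ 0.03  0.34 -0.01]
t 6.4 pos [622.4 -62.4  74.2] dp [-1.8 -0.1  0.3] ang [ 0.002  0.001 -0.001] F [-0.61 -0.3   6.07] q [-0.09  0.81  1.33 -0.03  1.53 -0.04]
```

```bash
python3 -m inch '[{"dp":[1,0,0],"angular":[0,0,0],"fingers":255},{"dp":[1,0,0],"angular":[0,0,0],"fingers":255}]'; python3 st.py
```

```text
clock: 6.57
eef_pos: [622.9, -62.4, 73.9]
tcp_rot: [3.139, 0.526, -0.037]
contact_force: [-1.6, -0.3, 8.8]
opening: 0.684
foot rest [ 28.2 -39.9   0.3] F rest [5.82 0.38 6.84] w [-0.07  0.74  0.03]
t 6.57 pos [622.9 -62.4  73.9] dp [-2.4 -0.   0.4] ang [ 0.002  0.002 -0.001] F [-1.63 -0.32  8.83] q [-0.09  0.81  1.33 -0.03  1.53 -0.04]
```

```bash
python3 -m inch '[{"dp":[-0.7,0,-0.3],"angular":[0,0,0],"fingers":255},{"dp":[-0.7,0,-0.3],"angular":[0,0,0],"fingers":200},{"dp":[-0.7,0,-0.3],"angular":[0,0,0],"fingers":60},{"dp":[-0.7,0,-0.3],"angular":[0,0,0],"fingers":0},{"dp":[-0.7,0,-0.3],"angular":[0,0,0],"fingers":0},{"dp":[-0.7,0,-0.3],"angular":[0,0,0],"fingers":0},{"dp":[-0.7,0,-0.3],"angular":[0,0,0],"fingers":0},{"dp":[-0.7,0,-0.3],"angular":[0,0,0],"fingers":0}]'; python3 st.py
python3 - <<'E'
from h import *
p,d=vision.grab_frame('side');cv2.imwrite('pics/s5.png',cv2.resize(p[180:310,315:435],None,fx=4.5,fy=4.5,interpolation=2))
E
```

```text
clock: 7.23
eef_pos: [622.8, -62.4, 73.5]
tcp_rot: [3.139, 0.524, -0.037]
contact_force: [0.1, 0.1, -1.2]
opening: 0.998
foot rest [ 28.  -39.9  -0. ] F rest [-0.66 -0.07 -1.01] w [-0.04 -0.19  0.03]
t 7.23 pos [622.8 -62.4  73.5] dp [-2.5 -0.  -0. ] ang [ 0.002  0.001 -0.001] F [ 0.07  0.06 -1.2 ] q [-0.09  0.81  1.33 -0.03  1.53 -0.04]
```

View pics/s5.png

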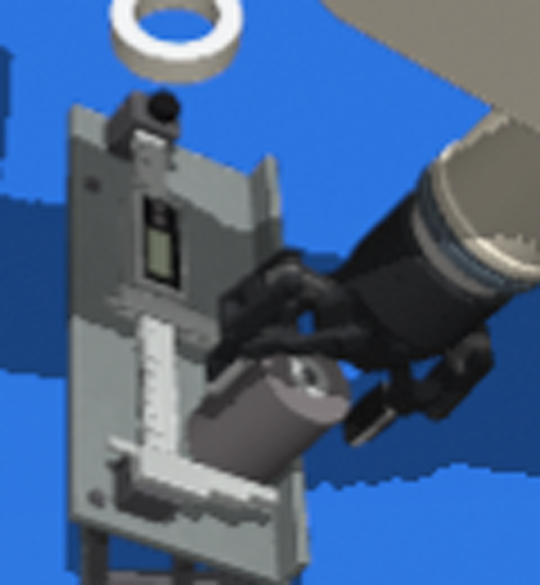

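```bash
python3 -m inch '[{"dp":[0,0,-15],"angular":[0,0,0],"fingers":0},{"dp":[0,0,-45],"angular":[0,0,0],"fingers":0},{"dp":[0,0,-80],"angular":[0,0,0],"fingers":0},{"dp":[0,0,-110],"angular":[0,0,0],"fingers":0},{"dp":[0,0,-110],"angular":[0,0,0],"fingers":255},{"dp":[0,0,-110],"angular":[0,0,0],"fingers":255},{"dp":[0,0,-110],"angular":[0,0,0],"fingers":255},{"dp":[0,0,-110],"angular":[0,0,0],"fingers":255}]'; python3 st.py
python3 - <<'E'
from plan import *
p,d=vision.grab_frame('side');cv2.imwrite('pics/s6f.png',p)
from ov import overlay
cv2.imwrite('pics/s6.png',cv2.resize(p[180:310,315:435],None,fx=4.5,fy=4.5,interpolation=2))
overlay('side',p,T,A,92,(320,190,80,125),4.6,'pics/s6o.png')
E
```

```text
clock: 7.95
eef_pos: [676.7, -64.0, 167.5]
tcp_rot: [3.139, 0.527, -0.037]
contact_force: [0.7, 0.6, -0.4]
opening: 0.456
foot rest [ 28.5 -40.2 108.3] F rest [-0.81 -0.61 -0.04] w [-0.03 -0.24 -0.02]
t 7.95 pos [676.7 -64.  167.5] dp [-1.800e+00  1.000e-01  1.083e+02] ang [ 0.002  0.003 -0.001] F [ 0.7   0.58 -0.44] q [-0.08  0.8   1.12 -0.03  1.74 -0.05]
```

View pics/s6.png

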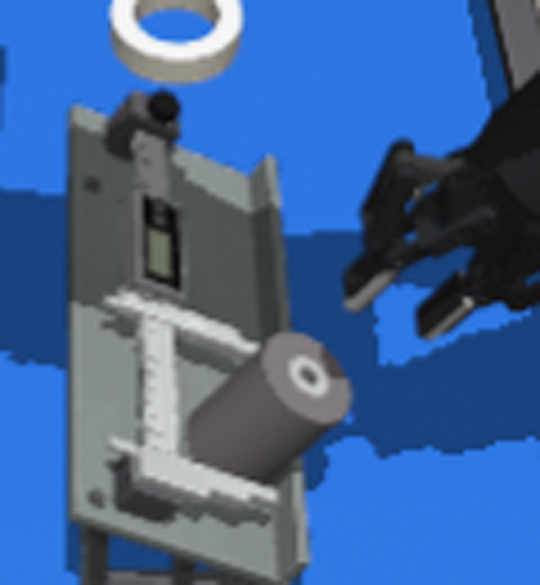

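View pics/s6o.png

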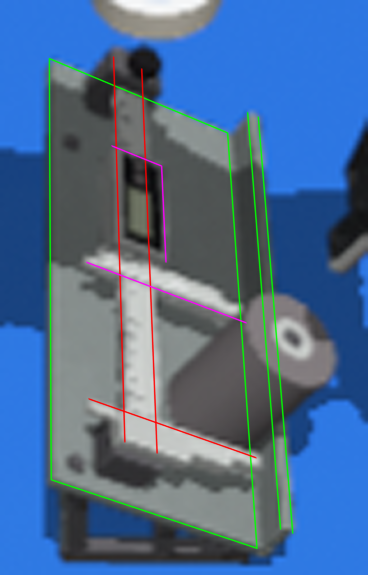

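```bash
python3 - <<'E'
from plan import *
s,p,R=pose(); print('tcp rest',((p-T)@A.T).round(1))
to(T+np.array([46,-136,18])@A,RP)
E
```

```text
tcp rest [ 28.3 -40.2 147.6]
t 8.0 pos [676.7 -64.  167.5] dp [-17.3 -96.  129.5] ang [ 0.002  0.004 -0.001] F [ 0.19  0.35 -0.07] q [-0.08  0.8   1.12 -0.03  1.74 -0.05]
```

```bash
python3 -m inch '[{"dp":[-6,-32,0],"angular":[0,0,0],"fingers":255},{"dp":[-12,-64,0],"angular":[0,0,0],"fingers":255},{"dp":[-17,-96,0],"angular":[0.002,0.004,0],"fingers":255},{"dp":[-17,-96,35],"angular":[0.002,0.004,0],"fingers":255},{"dp":[-17,-96,65],"angular":[0.002,0.004,0],"fingers":255},{"dp":[-17,-96,95],"angular":[0.002,0.004,0],"fingers":255},{"dp":[-17,-96,95],"angular":[0.002,0.004,0],"fingers":255},{"dp":[-17,-96,95],"angular":[0.002,0.004,0],"fingers":255}]'
python3 - <<'E'
from plan import *
s,p,R=pose(); print('tcp rest',((p-T)@A.T).round(1))
to(T+np.array([46,-136,18])@A,RP)
for n,(x,y,w,h) in (('side',(315,180,120,130)),('top',(250,150,160,100))):
    p,d=vision.grab_frame(n);cv2.imwrite(f'pics/{n}7.png',cv2.resize(p[y:y+h,x:x+w],None,fx=4.5,fy=4.5,interpolation=2))
E
```

```text
clock: 8.67
eef_pos: [617.4, 33.8, 93.9]
tcp_rot: [3.141, 0.525, -0.037]
contact_force: [0.4, 0.0, 0.7]
opening: 0.002
tcp rest [  45.8 -135.9   52.5]
t 8.67 pos [617.4  33.8  93.9] dp [-0.1 -0.1 34.5] ang [ 0.     0.001 -0.001] F [0.42 0.05 0.7 ] q [0.03 0.78 1.34 0.03 1.54 0.06]
```

View pics/side7.png

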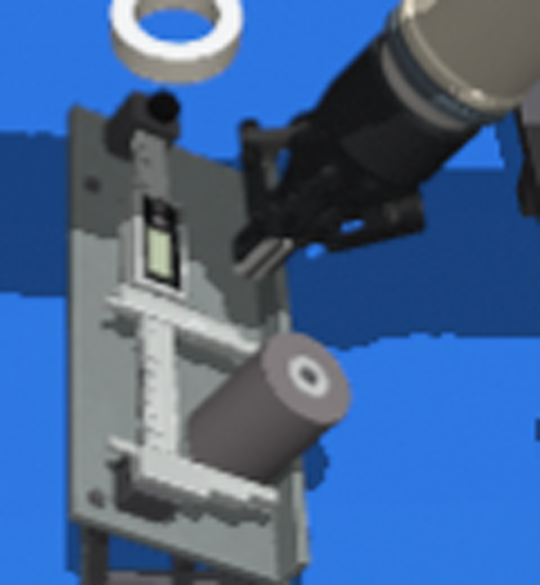

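```bash
python3 -m inch '[{"dp":[0,0,15],"angular":[0,0,0],"fingers":255},{"dp":[0,0,28],"angular":[0,0,0],"fingers":255},{"dp":[0,0,34],"angular":[0,0,0],"fingers":255},{"dp":[0,0,34],"angular":[0,0,0],"fingers":255}]'
cat > st2.py <<'E'
from plan import *
s,p,R=pose(); print('t',round(s['clock'],2),'tcp rest',((p-T)@A.T).round(2),'F rest',(A@s['contact_force']).round(2),'w',np.round(s['wrist_torque'],2))
E
python3 st2.py
python3 - <<'E'
from plan import *
p,d=vision.grab_frame('side');cv2.imwrite(f'pics/side8.png',cv2.resize(p[190:300,315:420],None,fx=5,fy=5,interpolation=2))
E
```

```text
clock: 9.1
eef_pos: [602.4, 34.3, 65.6]
tcp_rot: [3.141, 0.52, -0.037]
contact_force: [-0.5, 0.1, -0.1]
opening: 0.006
t 9.1 tcp rest [  44.72 -135.85   20.53] F rest [ 0.37 -0.1  -0.33] w [ 0.02 -0.22 -0.01]
```

View pics/side8.png

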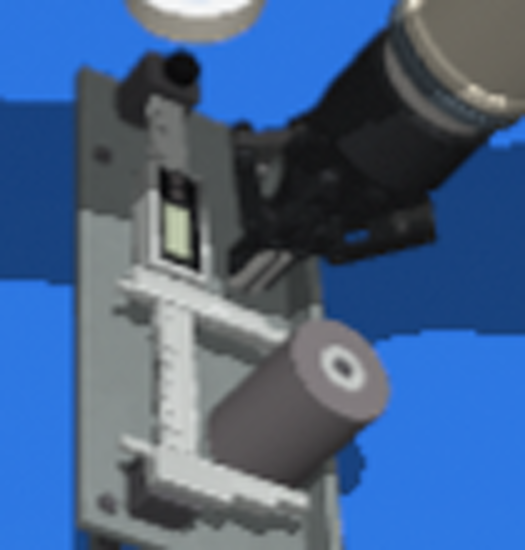

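```bash
python3 -m inch '[{"dp":[0,2,0],"angular":[0,0,0],"fingers":255},{"dp":[0,4,0],"angular":[0,0,0],"fingers":255},{"dp":[0,6,0],"angular":[0,0,0],"fingers":255},{"dp":[0,8,0],"angular":[0,0,0],"fingers":255},{"dp":[0,10,0],"angular":[0,0,0],"fingers":255},{"dp":[0,12,0],"angular":[0,0,0],"fingers":255}]'; python3 st2.py
python3 -m inch '[{"dp":[0,1.5,0],"angular":[0,0,0],"fingers":255},{"dp":[0,3,0],"angular":[0,0,0],"fingers":255},{"dp":[0,4.5,0],"angular":[0,0,0],"fingers":255},{"dp":[0,6,0],"angular":[0,0,0],"fingers":255}]'; python3 st2.py
```

```text
clock: 9.65
eef_pos: [601.8, 22.2, 65.6]
tcp_rot: [3.141, 0.52, -0.037]
contact_force: [0.5, 0.2, 0.2]
opening: 0.003
t 9.65 tcp rest [  44.83 -123.76   20.41] F rest [-0.29 -0.26  0.39] w [-0.01 -0.23 -0.  ]
clock: 9.98
eef_pos: [601.5, 16.3, 65.5]
tcp_rot: [3.141, 0.52, -0.037]
contact_force: [-0.9, -0.3, -0.7]
opening: -0.001
t 9.98 tcp rest [  44.87 -117.89   20.26] F rest [ 0.44  0.38 -1.05] w [ 0.03 -0.2   0.02]
```

```bash
python3 -m inch '[{"dp":[0,1.5,1],"angular":[0,0,0],"fingers":255},{"dp":[0,3,1],"angular":[0,0,0],"fingers":255},{"dp":[0,4.5,1],"angular":[0,0,0],"fingers":255},{"dp":[0,6,1],"angular":[0,0,0],"fingers":255},{"dp":[0,6,1],"angular":[0,0,0],"fingers":255}]'; python3 st2.py
python3 - <<'E'
from plan import *
p,d=vision.grab_frame('side');cv2.imwrite(f'pics/side9.png',cv2.resize(p[190:300,315:420],None,fx=5,fy=5,interpolation=2))
E
```

```text
clock: 10.4
eef_pos: [600.8, 10.3, 64.6]
tcp_rot: [3.141, 0.52, -0.037]
contact_force: [0.3, 1.5, 1.8]
opening: -0.001
t 10.4 tcp rest [  44.84 -111.84   19.29] F rest [ 0.7  -1.46  1.65] w [ 0.12 -0.3  -0.1 ]
```

View pics/side9.png

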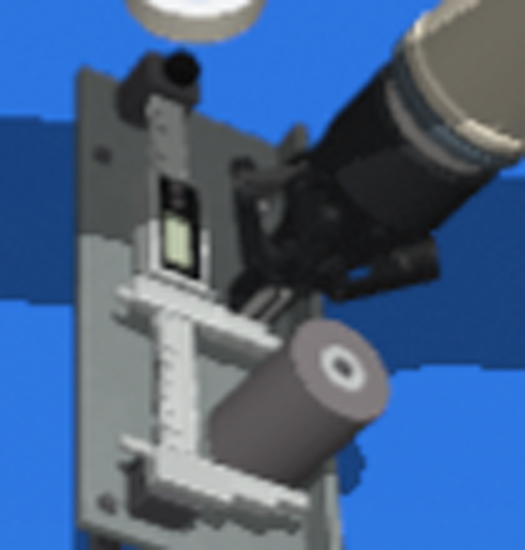

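```bash
python3 -m inch '[{"dp":[0,1.5,0],"angular":[0,0,0],"fingers":255},{"dp":[0,3,0],"angular":[0,0,0],"fingers":255},{"dp":[0,4.5,0],"angular":[0,0,0],"fingers":255},{"dp":[0,6,0],"angular":[0,0,0],"fingers":255},{"dp":[0,7.5,0],"angular":[0,0,0],"fingers":255},{"dp":[0,9,0],"angular":[0,0,0],"fingers":255}]'; python3 st2.py
python3 -m inch '[{"dp":[0,1,0],"angular":[0,0,0],"fingers":255},{"dp":[0,2,0],"angular":[0,0,0],"fingers":255},{"dp":[0,3,0],"angular":[0,0,0],"fingers":255},{"dp":[0,4,0],"angular":[0,0,0],"fingers":255}]'; python3 st2.py
python3 - <<'E'
from plan import *
p,d=vision.grab_frame('side');cv2.imwrite(f'pics/side10.png',cv2.resize(p[190:300,315:420],None,fx=5,fy=5,interpolation=2))
E
```

```text
clock: 10.95
eef_pos: [600.5, 1.4, 64.6]
tcp_rot: [3.141, 0.52, -0.037]
contact_force: [-0.1, 1.5, 1.1]
opening: 0.003
t 10.95 tcp rest [  44.85 -102.88   19.26] F rest [ 0.67 -1.47  0.83] w [ 0.26 -0.19 -0.2 ]
clock: 11.28
eef_pos: [600.3, -2.6, 64.6]
tcp_rot: [3.141, 0.52, -0.037]
contact_force: [1.3, 1.8, 0.4]
opening: -0.002
t 11.28 tcp rest [ 44.87 -98.94  19.26] F rest [-0.83 -1.88  1.  ] w [ 0.23 -0.26 -0.18]
```

View pics/side10.png

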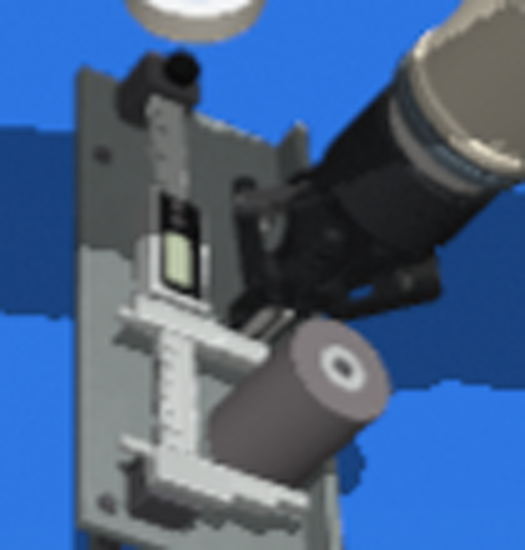

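```bash
python3 -m inch '[{"dp":[0,1,0],"angular":[0,0,0],"fingers":255},{"dp":[0,2,0],"angular":[0,0,0],"fingers":255},{"dp":[0,3,0],"angular":[0,0,0],"fingers":255},{"dp":[0,4,0],"angular":[0,0,0],"fingers":255}]'; python3 st2.py
python3 -m inch '[{"dp":[0,0.7,0],"angular":[0,0,0],"fingers":255},{"dp":[0,1.4,0],"angular":[0,0,0],"fingers":255},{"dp":[0,2.1,0],"angular":[0,0,0],"fingers":255}]'; python3 st2.py
```

```text
clock: 11.67
eef_pos: [600.1, -5.5, 64.7]
tcp_rot: [-3.14, 0.52, -0.036]
contact_force: [0.6, 5.9, 0.7]
opening: 0.001
t 11.67 tcp rest [ 44.97 -95.97  19.32] F rest [ 0.   -5.89  0.85] w [ 0.84 -0.23 -0.52]
clock: 11.92
eef_pos: [600.1, -7.8, 64.7]
tcp_rot: [-3.141, 0.52, -0.036]
contact_force: [1.1, 5.6, 1.1]
opening: 0.0
t 11.92 tcp rest [ 44.95 -93.72  19.27] F rest [-0.18 -5.63  1.4 ] w [ 0.76 -0.26 -0.48]
```

```bash
python3 -m inch '[{"dp":[0,0.6,0],"angular":[0,0,0],"fingers":255},{"dp":[0,1.2,0],"angular":[0,0,0],"fingers":255},{"dp":[0,1.8,0],"angular":[0,0,0],"fingers":255},{"dp":[0,2.4,0],"angular":[0,0,0],"fingers":255},{"dp":[0,3,0],"angular":[0,0,0],"fingers":255}]'; python3 st2.py
python3 - <<'E'
from plan import *
p,d=vision.grab_frame('side');cv2.imwrite(f'pics/side11.png',cv2.resize(p[190:300,315:420],None,fx=5,fy=5,interpolation=2))
E
```

```text
clock: 12.33
eef_pos: [600.0, -10.9, 64.6]
tcp_rot: [-3.141, 0.52, -0.036]
contact_force: [0.7, 5.9, 1.1]
opening: -0.005
t 12.33 tcp rest [ 44.93 -90.66  19.26] F rest [ 0.12 -5.91  1.2 ] w [ 0.75 -0.23 -0.47]
```

View pics/side11.png

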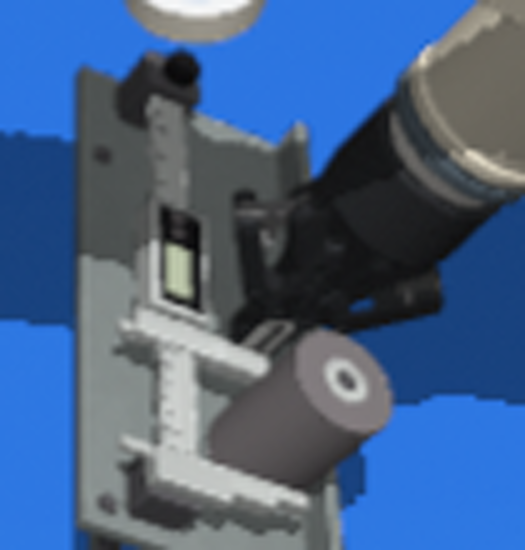

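```bash
python3 -m inch '[{"dp":[0,0.4,0],"angular":[0,0,0],"fingers":255},{"dp":[0,0.8,0],"angular":[0,0,0],"fingers":255},{"dp":[0,1.2,0],"angular":[0,0,0],"fingers":255},{"dp":[0,1.6,0],"angular":[0,0,0],"fingers":255}]'; python3 st2.py
python3 -m inch '[{"dp":[0,0.3,0],"angular":[0,0,0],"fingers":255},{"dp":[0,0.6,0],"angular":[0,0,0],"fingers":255},{"dp":[0,0.9,0],"angular":[0,0,0],"fingers":255}]'; python3 st2.py
```

```text
clock: 12.72
eef_pos: [599.9, -12.6, 64.7]
tcp_rot: [-3.141, 0.52, -0.036]
contact_force: [0.7, 4.4, 0.8]
opening: 0.0
t 12.72 tcp rest [ 44.93 -88.96  19.28] F rest [-0.08 -4.41  1.01] w [ 0.71 -0.24 -0.47]
clock: 12.97
eef_pos: [599.8, -13.5, 64.6]
tcp_rot: [-3.141, 0.521, -0.036]
contact_force: [1.2, 5.3, 1.9]
opening: -0.0
t 12.97 tcp rest [ 44.97 -88.04  19.23] F rest [ 0.06 -5.35  2.19] w [ 0.72 -0.22 -0.4 ]
```

```bash
python3 -m inch '[{"dp":[0,0.2,0],"angular":[0,0,0],"fingers":255},{"dp":[0,0.4,0],"angular":[0,0,0],"fingers":255},{"dp":[0,0.6,0],"angular":[0,0,0],"fingers":255}]'; python3 st2.py
```

```text
clock: 13.22
eef_pos: [599.9, -14.1, 64.6]
tcp_rot: [-3.141, 0.52, -0.036]
contact_force: [0.6, 5.1, 1.9]
opening: -0.003
t 13.22 tcp rest [ 44.92 -87.43  19.27] F rest [ 0.62 -5.15  1.82] w [ 0.74 -0.23 -0.42]
```

```bash
for i in 1; do python3 -m inch '[{"dp":[0,0.2,0],"angular":[0,0,0],"fingers":255},{"dp":[0,0.4,0],"angular":[0,0,0],"fingers":255},{"dp":[0,0.6,0],"angular":[0,0,0],"fingers":255}]'; done; python3 st2.py
```

```text
clock: 13.47
eef_pos: [599.8, -14.7, 64.6]
tcp_rot: [-3.141, 0.52, -0.036]
contact_force: [0.9, 4.8, 1.7]
opening: 0.002
t 13.47 tcp rest [ 44.96 -86.84  19.23] F rest [ 0.22 -4.87  1.78] w [ 0.75 -0.2  -0.41]
```

```bash
python3 -m inch '[{"dp":[0,0.2,0],"angular":[0,0,0],"fingers":255},{"dp":[0,0.4,0],"angular":[0,0,0],"fingers":255},{"dp":[0,0.6,0],"angular":[0,0,0],"fingers":255}]'; python3 st2.py
```

```text
clock: 13.72
eef_pos: [599.8, -15.3, 64.6]
tcp_rot: [-3.141, 0.521, -0.036]
contact_force: [0.4, 4.8, 1.8]
opening: -0.0
t 13.72 tcp rest [ 44.94 -86.24  19.2 ] F rest [ 0.71 -4.81  1.64] w [ 0.69 -0.24 -0.48]
```

```bash
python3 -m inch '[{"dp":[0,0.2,0],"angular":[0,0,0],"fingers":255},{"dp":[0,0.4,0],"angular":[0,0,0],"fingers":255}]'; python3 st2.py
```

```text
clock: 13.88
eef_pos: [599.8, -15.7, 64.6]
tcp_rot: [-3.141, 0.52, -0.036]
contact_force: [0.4, 4.4, 0.5]
opening: -0.002
t 13.88 tcp rest [ 44.95 -85.84  19.25] F rest [ 0.07 -4.4   0.56] w [ 0.71 -0.22 -0.49]
```

Still sliding freely, at about 5 N including the roller's drag.

```bash
python3 -m inch '[{"dp":[0,0.2,0],"angular":[0,0,0],"fingers":255},{"dp":[0,0.4,0],"angular":[0,0,0],"fingers":255}]'; python3 st2.py
python3 - <<'E'
from plan import *
p,d=vision.grab_frame('side');cv2.imwrite(f'pics/side12.png',cv2.resize(p[220:300,325:415],None,fx=6.5,fy=6.5,interpolation=2))
E
```

```text
clock: 14.05
eef_pos: [599.8, -16.1, 64.7]
tcp_rot: [-3.141, 0.52, -0.036]
contact_force: [1.4, 4.6, 1.3]
opening: 0.002
t 14.05 tcp rest [ 44.93 -85.44  19.27] F rest [-0.42 -4.61  1.76] w [ 0.71 -0.17 -0.36]
```

View pics/side12.png

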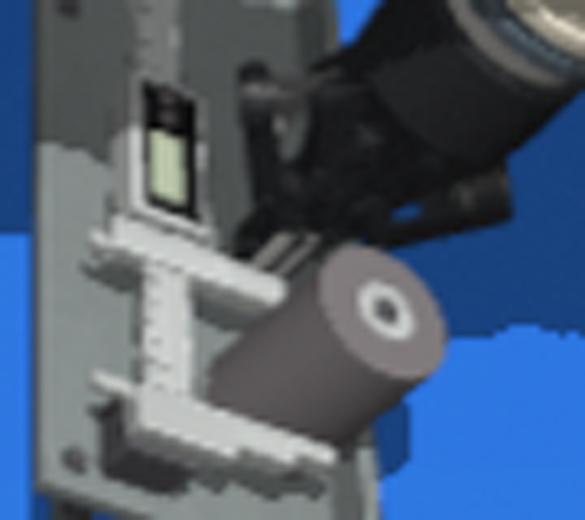

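```bash
python3 -m inch '[{"dp":[0,0.2,0],"angular":[0,0,0],"fingers":255},{"dp":[0,0.4,0],"angular":[0,0,0],"fingers":255},{"dp":[0,0.6,0],"angular":[0,0,0],"fingers":255}]'; python3 st2.py
```

```text
clock: 14.35
eef_pos: [599.7, -16.4, 64.7]
tcp_rot: [-3.141, 0.521, -0.036]
contact_force: [0.7, 7.2, 1.0]
opening: 0.004
t 14.35 tcp rest [ 44.99 -85.07  19.25] F rest [ 0.15 -7.18  1.06] w [ 0.9  -0.18 -0.55]
```

```bash
python3 -m inch '[{"dp":[0,0.2,0],"angular":[0,0,0],"fingers":255},{"dp":[0,0.4,0],"angular":[0,0,0],"fingers":255},{"dp":[0,0.6,0],"angular":[0,0,0],"fingers":255}]'; python3 st2.py
```

```text
clock: 14.6
eef_pos: [599.7, -16.6, 64.7]
tcp_rot: [-3.14, 0.521, -0.036]
contact_force: [0.5, 8.9, 1.2]
opening: -0.001
t 14.6 tcp rest [ 44.98 -84.93  19.25] F rest [ 0.4  -8.88  1.14] w [ 1.21 -0.24 -0.72]
```

```bash
python3 -m inch '[{"dp":[0,0.2,0],"angular":[0,0,0],"fingers":255},{"dp":[0,0.4,0],"angular":[0,0,0],"fingers":255}]'; python3 st2.py
```

```text
clock: 14.77
eef_pos: [599.7, -16.6, 64.7]
tcp_rot: [-3.139, 0.52, -0.036]
contact_force: [0.6, 10.8, 2.5]
opening: 0.002
t 14.77 tcp rest [ 44.98 -84.88  19.27] F rest [  1.03 -10.85   2.25] w [ 1.45 -0.22 -0.9 ]
```

Stalled at about 11 N at the tool, so roughly 9 N jaw on roller after the 2 N of slide friction. I'll hold briefly, look, then back off.

```bash
python3 -m inch '[{"dp":[0,0,0],"angular":[0,0,0],"fingers":255},{"dp":[0,0,0],"angular":[0,0,0],"fingers":255}]'; python3 st2.py
python3 - <<'E'
from plan import *
p,d=vision.grab_frame('side');cv2.imwrite(f'pics/side13.png',cv2.resize(p[220:300,325:415],None,fx=6.5,fy=6.5,interpolation=2))
E
python3 -m inch '[{"dp":[0,-0.5,0],"angular":[0,0,0],"fingers":255},{"dp":[0,-1,0],"angular":[0,0,0],"fingers":255},{"dp":[0,-1.5,0],"angular":[0,0,0],"fingers":255},{"dp":[0,-3,0],"angular":[0,0,0],"fingers":255},{"dp":[0,-6,0],"angular":[0,0,0],"fingers":255},{"dp":[0,-10,0],"angular":[0,0,0],"fingers":255},{"dp":[0,-15,0],"angular":[0,0,0],"fingers":255},{"dp":[0,-15,0],"angular":[0,0,0],"fingers":255}]'; python3 st2.py
```

```text
clock: 14.93
eef_pos: [599.8, -16.6, 64.7]
tcp_rot: [-3.139, 0.52, -0.036]
contact_force: [-0.4, 9.0, 2.0]
opening: -0.002
t 14.93 tcp rest [ 44.95 -84.91  19.28] F rest [ 1.63 -8.95  1.33] w [ 1.39 -0.18 -0.77]
clock: 15.65
eef_pos: [600.2, -2.4, 64.5]
tcp_rot: [3.141, 0.521, -0.036]
contact_force: [0.5, -0.1, -0.3]
opening: -0.0
t 15.65 tcp rest [ 44.92 -99.1   19.13] F rest [-0.55  0.11  0.01] w [ 0.01 -0.17 -0.  ]
```

View pics/side13.png

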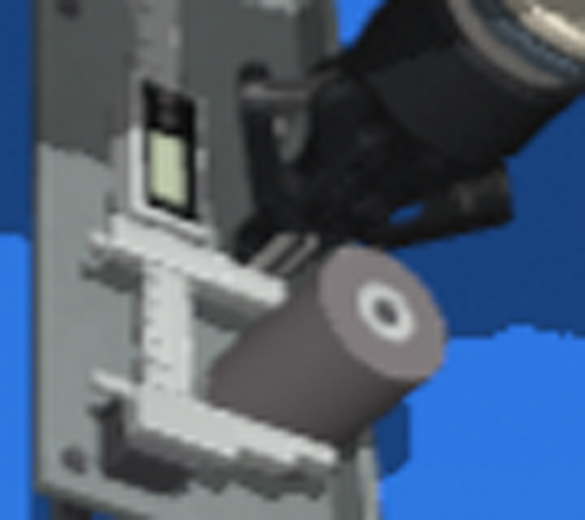

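```bash
python3 -m inch '[{"dp":[0,0,-15],"angular":[0,0,0],"fingers":255},{"dp":[0,0,-45],"angular":[0,0,0],"fingers":255},{"dp":[0,0,-80],"angular":[0,0,0],"fingers":255},{"dp":[0,0,-115],"angular":[0,0,0],"fingers":255},{"dp":[0,-40,-130],"angular":[0,0,0],"fingers":255},{"dp":[0,-80,-130],"angular":[0,0,0],"fingers":255},{"dp":[-20,-115,-130],"angular":[0,0,0],"fingers":255},{"dp":[-40,-150,-130],"angular":[0,0,0],"fingers":255},{"dp":[-60,-185,-130],"angular":[0,0,0],"fingers":255},{"dp":[-80,-220,-130],"angular":[0,0,0],"fingers":255},{"dp":[-80,-220,-130],"angular":[0,0,0],"fingers":255},{"dp":[-80,-220,-130],"angular":[0,0,0],"fingers":255}]'
python3 - <<'E'
from plan import *
for n,(x,y,w,h),sc in (('side',(320,190,100,130),4.5),('top',(250,150,160,100),5)):
    p,d=vision.grab_frame(n);cv2.imwrite(f'pics/{n}14f.png',p);np.save(f'pics/{n}14d.npy',d);cv2.imwrite(f'pics/{n}14.png',cv2.resize(p[y:y+h,x:x+w],None,fx=sc,fy=sc,interpolation=2))
E
```

```text
clock: 16.65
eef_pos: [602.9, 218.8, 217.9]
tcp_rot: [3.141, 0.519, -0.033]
contact_force: [-1.1, -0.5, 0.1]
opening: 0.001
```

View pics/side14.png

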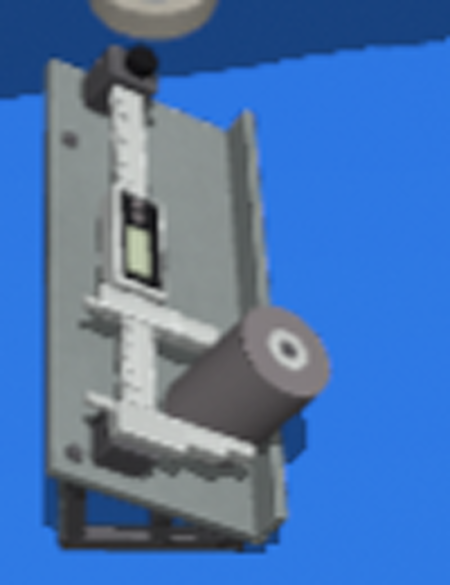

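View pics/top14.png

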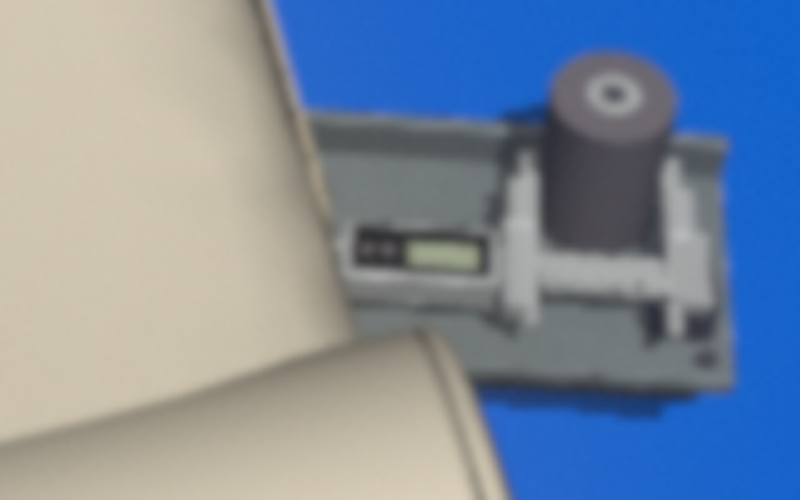

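```bash
python3 - <<'E'
from plan import *
for n,uv in(('top',(614/5+250-.4,94.5/5+150-.4)),('side',(288/4.5+320-.4,349/4.5+190-.4))):
    print(n,((onplane(n,[uv],T+80*A[2],A[2])[0]-T)@A.T).round(1))
X,e=tri((288/4.5+319.6,349/4.5+189.6),(614/5+249.6,94.5/5+149.6)); print('tri',((X-T)@A.T).round(1),e.round(1))
for n in('side','top'):
    a=cv2.imread(f'pics/{n}0.png').astype(int);b=cv2.imread(f'pics/{n}14f.png').astype(int)
    for nm,c in dict(spool=(582,-285,20),bottle=(433,-310,50),wrench=(375,-160,5),screw=(365,200,8),tape=(575,315,15)).items():
        u,v=proj(n,[c])[0].astype(int); q=np.s_[v-15:v+15,u-15:u+15]; print(n,nm,(u,v),np.abs(a[q]-b[q]).mean().round(1))
s,p,R=pose();print(s['clock'],np.abs(s['qvel']).max().round(3))
E
```

```text
top [ 29.  -30.9  80. ]
side [ 26.1 -32.4  80. ]
tri [ 27.9 -31.   80.4] 2.2
side spool (np.int64(362), np.int64(364)) 2.5
side bottle (np.int64(297), np.int64(370)) 4.2
side wrench (np.int64(275), np.int64(322)) 4.1
side screw (np.int64(275), np.int64(215)) 39.4
side tape (np.int64(344), np.int64(185)) 40.1
top spool (np.int64(453), np.int64(204)) 20.5
top bottle (np.int64(468), np.int64(264)) 30.6
top wrench (np.int64(401), np.int64(287)) 28.7
top screw (np.int64(253), np.int64(288)) 102.6
top tape (np.int64(209), np.int64(200)) 76.2
16.75 0.024
```

View pics/side14f.png

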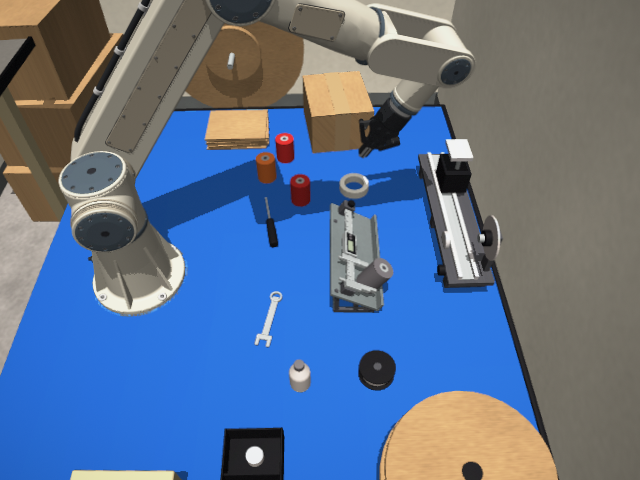

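The bystanders are all at their original pixels: tape (354,185), screwdriver (270,222), wrench (270,320), bottle (300,376), spool (377,369). The roller is standing between the closed jaws at (378,272), and the arm is clear.

```bash
python3 -c "
from rig import sign_off
print(sign_off())"
```

```text
the job is handed in; nothing more can be done
None
```

The worn guide roller is standing on the caliper bed, held between both jaws. The caliper is closed on it for you to read, and I have handed the job in.

- **Placing:** I set the roller down on the bed against the ledge and let go of it between the open jaws. The gripper opening while holding it gave roughly 58 mm diameter.
- **Closing:** I pushed the back of the moving jaw close to in line with the roller, so as not to cock it. It stalled at about 9 to 11 N at the tool, which is about 7 to 9 N on the roller after slide friction. Then I backed off and moved the arm clear.

**Last checks:**
- **Roller position:** The two cameras together put the roller at x 28 mm, y -31 mm in the rest's axes, with its top 80 mm off the bed. The views disagree by about 2 to 3 mm, and the y figure is close to its limit, so vision alone does not prove the 1.5 mm gaps. I rely on the firm stall for contact with both jaws.
- **Jaw squareness:** I only judged this by eye; it looked square.
- **Other things on the bench:** A pixel comparison with the start disagreed at several spots, most at the screwdriver and tape roll, where the arm and its shadow had changed the view. In the side picture all five bystanders are where they started.

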